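# Put the front beam back on the bench rack and lay the offcut on it

## Robot

A 7-joint arm with a two-finger parallel gripper is mounted at the origin on a cart in front of the work surface, level with it; the furniture and walls round the work are solid. World frame = base frame: x ahead of the robot, y to its left, z up, the work surface at z = 0. Lengths are in mm, angles in rad, forces in N, time in s.
With the tool pointing down it reaches from about 400 to 875 mm from the base axis. Payload 19.3 kg.
Tool frame: the origin (TCP) lies at the very end of the fingers, on their centre line; the grasp point (between the pads) lies 19 mm behind it (grip_point_offset is the z of the grasp point in the tool frame, in mm); z points along the fingers, y is the line along which they close (so a half turn about z gives the same grasp; the last joint's range is limited). The gripper opens to 85 mm and grips with 20 to 120 N. Pads are 22 mm wide; open, the fingers measure 114 mm over their backs; the gripper's body (76 mm by 85 mm) begins 54 mm behind the grasp point. The pads swing forward as they close: fully open they stand 13 mm farther back than shut.
Start: joints at [1.138, 0.521, -0.036, 1.599, 0.021, 1.021, -0.113], TCP at [221.78, -584.319, 231.291] pointing down, gripper open.
Joint ranges: [-2.91, 2.91], [-0.3, 2.13], [-1.5, 1.42], [0.17, 2.43], [-1.26, 4.41], [0.16, 1.93], [-2.52, 2.52]. Speed limits (rad/s): [1.89, 1.89, 2.39, 2.39, 3.01, 3.01, 3.01].

## Interface

Orientations are given as a 3x3 rotation matrix whose columns are the frame's x, y, z axes.
In Python, from workcell import movep, movel, goto_joints, open_gripper, clamp, wait, inverse_kinematics, read_state, camera, PlanningError, finish_job, grip_point_offset gives the robot as it stands. Calls block until the motion is done:
- movep(position, orientation): joint-space move of the TCP to a pose.
- movel(position, frame=None, max_speed=150, guard=None): straight line of the TCP; frame=None keeps the orientation; max_speed is the mean speed in mm/s. With guard (N) it stops when the force on the tool has changed by that much, and returns True; else False.
- goto_joints(angles): joint-space move.
- open_gripper() and clamp(): open the fingers fully, or close them until they stop; the grip force is fixed at half the most.
- wait(seconds).
- inverse_kinematics(position, orientation): joint angles nearest the present ones, or None.
- read_state(): the state.
- camera(name): name is "side" or "top" or "wrist"; returns a dict with "image" (420x560x3 uint8, blue, green, red), "range_z" (420x560 float32, mm along the optical axis (not along the pixel's ray), 0 where there is no reading), "fx", "fy", "cx", "cy" (pixels), "cam_to_world" (4x4, takes a point from camera to world coordinates). Camera axes: x right, y up, looking along -z (the intrinsics and any distortion apply to the point x, -y, -z); pixel columns grow to the right and rows downward; lengths in mm; the calibration is good to about 2 mm. The wrist camera is an equidistant fisheye: a pixel r from the principal point sees the ray r / f radians off the axis. A picture is of the moment at which its call begins.
A pose or a line that the arm cannot do raises PlanningError and nothing moves.
- finish_job(): hands the job in; it is judged then, once.
The state is a dict: "time": time; "qpos": joint angles; "qvel": joint speeds; "joint_efforts": joint torques, N m; "eef_pos": TCP position; "tool_rot": TCP orientation; "ft_force": force on the tool from outside, world axes, zero at the start; "torque": the same for the moment, N m; "finger_gap": finger opening in mm; "gripper_force": force on a finger pad.
Only numpy, scipy, OpenCV 4.12 (cv2) and the standard library are available. Lean on these libraries where they do the work, as an engineer would, in place of code of your own. Each camera call takes 0.05 s, during which the arm holds its last target. There are 200 camera calls.

## Task

The small grey bench rack has lost the front beam of its upper level. Hook the tabs of the loose steel beam into the top two slots of each front upright, level with the rear beam and with its load stops upward, and push it down until both spring pins snap out over the tabs. Then lay the long pine offcut flat across the two upper beams, centred between their stops with about the same overhang at the front and the back, and leave the other things on the bench where they are.

Things in the scene. Friction and masses are not known exactly. Their poses are not given: they have to be found in the camera images.
- beam_mid (a point): Centre of the loose steel rack beam: box section 24 mm thick (x), 230 long (y), 44 high (z), 0.4 kg, standing on its underside. +x is the hook side that goes against the rack; at the start it faces away from the robot within 0.6 rad. Two load stops rise 12 mm above its top, inner faces at y = +-39 mm. Grasp it across x, between the stops.
- beam_tab_left (a point): Upper hook tab at the beam's +y end, where its neck's underside leaves the connector face (12 mm in x from beam_mid, 100 in y, 18 up). Tab: 6 mm wide, 9.5 long in x; neck 7 mm high, lip at its outer end hanging 7 mm below the neck. An equal tab sits 28 mm lower. Connectors: 31 mm wide, 56 mm high from the beam's underside, at both ends.
- beam_tab_right (a point): The same point of the upper tab at the beam's -y end.
- slot_left (a point): Middle of the lower edge of the top slot in the face of the left (+y) front upright, where the upper tab's neck must come to rest. Slots 11 mm wide, 21 high, 28 mm apart, 5 in a column, in a face 4 mm thick; the top two take the tabs. Tabs enter with the beam 7 to 13 mm above home (best 10); push in until the connectors bear on the uprights, then straight down.
- slot_right (a point): The same point of the right (-y) front upright. Uprights: 34 mm wide, 200 mm apart, tops 35 mm above this point, 181 mm above the bench; open space between them. Beyond it a big fixed wooden board of the room hangs over the bench like a side wall: world y -0.19 to -0.23 m, from x = 0.63 m back (0.55 higher up), lower edge 0.48 m above the bench. Keep the wrist clear of it.
- rack_seat (a point): On the fixed rack: where beam_mid lies when the beam is home, 128 mm above the bench. x points into the rack from its front (direction to push the tabs in, within 0.25 rad of world x), y left along the missing beam, z up. The uprights' front faces lie at x = +12 mm. A lower level, 40 mm below the missing beam's underside, carries a short fixed offcut 22 mm high.
- rack_load (a point): Centre of the rack's upper level, at the tops of its beams, 150 mm above the bench. Axes as rack_seat. Beams 24 mm wide, centre lines at x = -52 mm (front, missing) and +52 mm (rear, fitted), open space between. On each, two stops 12 mm high, inner faces at y = +-39 mm. Uprights at y = +-83 to +-117 mm, 31 mm higher than this point.
- offcut_mid (a point): Centre (17 mm up) of the pine offcut, a plain block 68 mm (x) by 150 mm (y, along the grain) by 34 mm (z), 0.1 to 0.25 kg, lying flat on the bench; grasp it across the 68 mm. On the rack its y lies along the rack's x, either way round.
- pin_left (a joint): Spring lock pin behind the left top slot: 0 = sprung fully forward, up to 0.013 m pushed back. An entering tab pushes it back about 9 mm (2 to 4 N); once the beam is fully down it snaps forward over the tab. The pins rub on the tabs, so the beam may not fall home by its own weight: push it.
- pin_right (a joint): The same in the right (-y) front upright.
- tape_measure_1: Bystander, loose: a yellow tape measure, 35 x 80 x 64 mm, standing on edge. Origin at its underside. To be left where it stands.
- masking_tape: Bystander, loose: a roll of beige masking tape lying flat, 104 mm across, 25 mm high. Origin at its underside. To be left where it stands.
- screw_jar: Bystander, loose: a clear jar with a green lid, 69 mm across, 84 mm high. Origin at its underside. To be left where it stands.
- sanding_block_1: Bystander, loose: a cork sanding block, 62 x 110 x 34 mm. Origin at its underside. To be left where it stands.

How it is judged (in metres and radians):
On the way, in this order (a step that is already met when the one before it is completed fails the run):
1. the beam is hooked in level with the rear beam, pushed fully down, and both lock pins have snapped forward over its tabs, before the offcut is laid on (x of beam_mid in the frame of rack_seat between -0.005 and 0.005 m and y of beam_mid in the frame of rack_seat between -0.006 and 0.006 m and z of beam_mid in the frame of rack_seat between -0.004 and 0.004 m and angle between beam_mid's own z axis and vertical below 0.1 rad and angle between the x axis of beam_mid and the x axis of rack_seat, either way round below 0.08 rad and value of joint each of pin_left, pin_right below 0.004 m and distance between offcut_mid and rack_load above 0.08 m), for 0.2 s.
2. the pine offcut lies flat across both upper beams between their stops (x of offcut_mid in the frame of rack_load between -0.02 and 0.02 m and y of offcut_mid in the frame of rack_load between -0.008 and 0.008 m and z of offcut_mid in the frame of rack_load between 0.012 and 0.022 m and angle between the y axis of offcut_mid and the x axis of rack_load, either way round below 0.12 rad and angle between the z axis of offcut_mid and the z axis of rack_load, either way round below 0.1 rad), for 0.2 s.
At the end, for the whole second after the job is handed in: Beam home: centre within 5 mm front-back, 6 mm sideways, 4 mm in height of rack_seat, level and square, both lock pins forward within 4 mm. Offcut flat on both upper beams between the stops: centre within 8 mm sideways and 20 mm front-back, square within 0.12 rad. Both at rest (all of step 2 and x of beam_mid in the frame of rack_seat between -0.005 and 0.005 m and y of beam_mid in the frame of rack_seat between -0.006 and 0.006 m and z of beam_mid in the frame of rack_seat between -0.004 and 0.004 m and angle between beam_mid's own z axis and vertical below 0.1 rad and angle between the x axis of beam_mid and the x axis of rack_seat, either way round below 0.08 rad and value of joint each of pin_left, pin_right below 0.004 m and linear speed of each of loose_beam, pine_offcut below 0.02 m/s); the robot touches nothing.
It fails at once if the tape measure is pushed more than 3 cm (distance of tape_measure_1 from where it was at the start of the episode above 0.03 m).
It fails at once if the masking tape is pushed more than 3 cm (distance of masking_tape from where it was at the start of the episode above 0.03 m).
It fails at once if the screw jar is pushed more than 3 cm (distance of screw_jar from where it was at the start of the episode above 0.03 m).
It fails at once if the sanding block is pushed more than 3 cm (distance of sanding_block_1 from where it was at the start of the episode above 0.03 m).
It also fails if it takes over 64 s, if anything falls off the work surface, if the arm or the gripper's body presses on something with over 40 N, if the wrist force passes 120 N, or if a joint passes its speed limit or range.

## Working session

There is one attempt and no reset: what is moved stays moved. The work goes in short steps, each a Python script; the robot and the scene stay as the last script left them, time stands still between calls to the robot, and variables do not carry over. Pictures are saved under pics/ and viewed, at most 11 in all, crops included, and the job is handed in when it is done.

```bash
mkdir -p pics; ls
python3 - <<'E'
from workcell import *
import cv2,numpy as np
for n in ("side","top"):
    c=camera(n); cv2.imwrite(f"pics/{n}0.png",c["image"]); np.savez(f"{n}0.npz",**c)
    print(n,c["fx"],c["fy"],c["cx"],c["cy"],np.round(c["cam_to_world"],3).tolist(),(c["range_z"]>0).mean())
s=read_state();print(s["time"],s["eef_pos"],s["tool_rot"],grip_point_offset)
E
```

```text
pics
side 384.1922378017933 384.1922378017933 279.22581668203907 206.88971850872738 [[-0.997, -0.021, 0.07, 648.21], [0.072, -0.463, 0.883, 790.853], [0.015, 0.886, 0.464, 569.929], [0.0, 0.0, 0.0, 1.0]] 0.9962414965986395
top 448.4676471554036 448.4676471554036 284.305675451213 211.8221723338562 [[0.01, 0.997, -0.08, 482.837], [-1.0, 0.01, 0.01, -52.591], [0.011, 0.08, 0.997, 1356.055], [0.0, 0.0, 0.0, 1.0]] 0.9958545918367347
0.1 [ 221.67151083 -584.073313    230.79505306] [[ 9.34918991e-01  3.54860953e-01 -4.29739762e-04]
 [ 3.54861203e-01 -9.34918567e-01  8.93740812e-04]
 [-8.46179668e-05 -9.88073227e-04 -9.99999508e-01]] -18.700000000000003
```

View pics/side0.png

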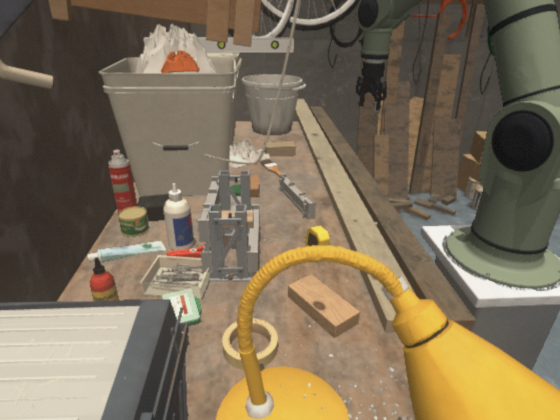

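View pics/top0.png

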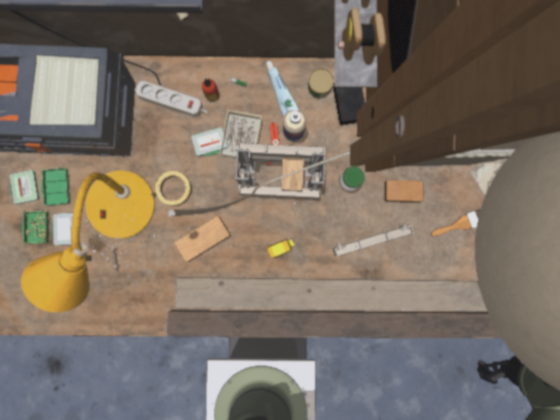

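The top view shows the beam at about (372,240), the offcut at (203,238), the rack at (280,172) and the board at right above it. The side view confirms this. Next I'll measure from depth.

```bash
cat > h.py <<'E'
import numpy as np,cv2
def cloud(c):
    z=np.asarray(c["range_z"],float); v,u=np.mgrid[:z.shape[0],:z.shape[1]]
    p=np.stack([(u-c["cx"])/c["fx"]*z,-(v-c["cy"])/c["fy"]*z,-z],-1)
    T=np.asarray(c["cam_to_world"]); P=p@T[:3,:3].T+T[:3,3]; P[z<=0]=np.nan
    return P
def rect(P,lo,hi,zr):
    m=(P[...,0]>lo[0])&(P[...,0]<hi[0])&(P[...,1]>lo[1])&(P[...,1]<hi[1])&(P[...,2]>zr[0])&(P[...,2]<zr[1])
    q=P[m]; r=cv2.minAreaRect(q[:,:2].astype(np.float32)); return q,r,m
E
python3 - <<'E'
from h import *
t=np.load("top0.npz"); P=cloud(t); S=cloud(np.load("side0.npz"))
for n,(u,v) in dict(bench=(330,220),offcut=(203,238),beam=(372,240),rackoff=(292,172),rear=(270,150),front=(280,190),cord=(225,208),thin=(330,163),tape=(281,249),jar=(353,178),board=(450,130),roll=(160,190)).items(): print(n,P[v,u].round(0))
w=lambda u0,u1,v0,v1:(P[v1,(u0+u1)//2][0]-25)
for n,W,zr in (("off",(165,240,210,265),(22,45)),("beam",(328,418,220,262),(25,75)),("ruptop",(230,330,140,205),(165,195)),("rbeam",(255,306,140,168),(135,170)),("lowfront",(225,335,183,205),(20,200))):
    u0,u1,v0,v1=W; Q=P[v0:v1,u0:u1].reshape(-1,3); q=Q[(Q[:,2]>zr[0])&(Q[:,2]<zr[1])]
    print(n,len(q),q.mean(0).round(1),np.median(q[:,2]).round(1),cv2.boxPoints(cv2.minAreaRect(q[:,:2].astype(np.float32))).round(0).tolist())
im=t["image"]
a=cv2.resize(im[135:205,225:340],None,fx=5,fy=5,interpolation=2); b=cv2.resize(im[215:265,325:420],None,fx=5,fy=5,interpolation=2)
cv2.imwrite("pics/crop1.png",np.vstack([a,np.pad(b,((0,0),(0,100),(0,0)))]))
E
```

```text
bench [ 568. -206.   -4.]
offcut [509. 172.  30.]
beam [ 508. -324.   44.]
rackoff [673. -83. 238.]
rear [747. -25. 153.]
front [649. -53.  66.]
cord [601. 113.  -0.]
thin [ 744. -206.   -5.]
tape [479. -58.  62.]
jar [ 685. -263.   79.]
board [ 584. -197.  982.]
roll [651. 305.  22.]
off 1200 [508.2 175.2  34.1] 34.2 [[439.0, 221.0], [520.0, 94.0], [578.0, 131.0], [497.0, 258.0]]
beam 695 [ 508.2 -326.8   45.6] 45.0 [[461.0, -218.0], [530.0, -442.0], [562.0, -433.0], [493.0, -208.0]]
ruptop 295 [698.8 -45.  175.4] 177.7 [[654.0, -171.0], [739.0, -174.0], [749.0, 66.0], [664.0, 69.0]]
rbeam 471 [750.5 -51.9 150.9] 150.6 [[737.0, -121.0], [761.0, -122.0], [766.0, 17.0], [741.0, 17.0]]
lowfront 966 [648.7 -62.5  72. ] 67.5 [[631.0, -168.0], [672.0, -169.0], [678.0, 65.0], [638.0, 66.0]]
```

View pics/crop1.png

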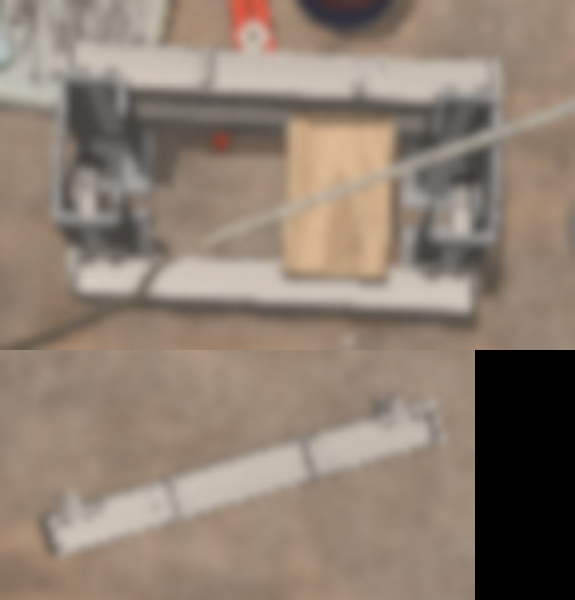

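The crop shows tabs on the far (+x) side of the beam and stops in the right places. A thin cord crosses above the rack, so I'll check its depth along with the IK options.

```bash
cat >> h.py <<'E'
def cloudw(c):
    z=np.asarray(c["range_z"],float); v,u=np.mgrid[:z.shape[0],:z.shape[1]]
    a=(u-c["cx"])/c["fx"]; b=(v-c["cy"])/c["fy"]; r=np.hypot(a,b)+1e-9; k=np.tan(np.minimum(r,1.45))/r
    p=np.stack([a*k*z,-b*k*z,-z],-1)
    T=np.asarray(c["cam_to_world"]); P=p@T[:3,:3].T+T[:3,3]; P[(z<=0)|(r>1.3)]=np.nan
    return P
def R(yaw):  # tool down, tool y along world direction yaw
    y=np.array([np.cos(yaw),np.sin(yaw),0]); z=np.array([0,0,-1.]); return np.stack([np.cross(y,z),y,z],1)
E
python3 - <<'E'
from h import *
from workcell import *
P=cloud(np.load("top0.npz"))
for u in range(250,356,8):
    col=P[140:205,u]; k=np.nanargmax(np.where(col[:,2]<600,col[:,2],np.nan)); print(u,140+k,col[k].round(0).tolist(),end=' ')
S=cloud(np.load("side0.npz")); print()
for v in range(60,165,12):
    row=S[v,258:296]; k=np.nanargmax(row[:,1]); print(v,258+k,row[k].round(0).tolist(),end=' ')
print()
for n,p,yaw in (("beam",[507,-326,200],.298),("via",[520,-60,230],-.04),("rack",[640,-49,200],-.04),("off",[508,176,120],.567),("place",[700,-51,220],-.04+np.pi/2)):
  for s in (0,np.pi,-np.pi):
    q=inverse_kinematics(p,R(yaw+s)); print(n,round(s,1),None if q is None else np.round(q,2))
E
```

```text
250 195 [591.0, 9.0, 428.0] 258 187 [627.0, -0.0, 289.0] 266 182 [644.0, -18.0, 261.0] 274 179 [652.0, -38.0, 255.0] 282 176 [661.0, -58.0, 247.0] 290 174 [668.0, -78.0, 240.0] 298 171 [677.0, -98.0, 233.0] 306 168 [686.0, -119.0, 227.0] 314 164 [697.0, -139.0, 221.0] 322 161 [706.0, -160.0, 216.0] 330 158 [716.0, -182.0, 210.0] 338 156 [724.0, -204.0, 198.0] 346 154 [730.0, -225.0, 196.0] 354 152 [660.0, -188.0, 544.0] 
60 286 [579.0, 22.0, 480.0] 72 284 [582.0, 22.0, 458.0] 84 281 [587.0, 18.0, 435.0] 96 278 [592.0, 15.0, 411.0] 108 275 [598.0, 13.0, 387.0] 120 271 [606.0, 12.0, 362.0] 132 269 [610.0, 10.0, 337.0] 144 265 [618.0, 10.0, 311.0] 156 260 [629.0, 3.0, 282.0] 
beam 0 [ 0.78  0.55 -0.44  1.68  0.27  0.98  0.54]
beam 3.1 [ 0.28  0.54  0.28  1.7  -0.18  0.93 -2.21]
beam -3.1 [ 0.28  0.54  0.28  1.7  -0.18  0.93 -2.21]
via 0 [ 0.44  0.41 -0.57  1.85  0.27  0.96 -0.29]
via 3.1 [-0.78  0.7   1.23  1.9  -0.75  1.1  -2.43]
via -3.1 [-0.78  0.7   1.23  1.9  -0.75  1.1  -2.43]
rack 0 [ 0.35  0.63 -0.57  1.56  0.38  1.06 -0.36]
rack 3.1 [-0.66  0.95  1.22  1.62 -0.93  1.26 -2.43]
rack -3.1 [-0.66  0.95  1.22  1.62 -0.93  1.26 -2.43]
off 0 [ 0.09  0.64 -0.74  1.9   0.57  0.83 -0.39]
off 3.1 [-0.87  0.63  0.61  1.95 -0.53  0.73 -2.52]
off -3.1 [-0.87  0.63  0.61  1.95 -0.53  0.73 -2.52]
place 0 [ 0.43  0.77 -0.8   1.35  0.55  1.24  1.13]
place 3.1 [ 0.06  0.66 -0.13  1.38  0.09  1.11 -1.69]
place -3.1 [ 0.06  0.66 -0.13  1.38  0.09  1.11 -1.69]
```

The cord is real geometry in the images and runs right through where the gripper must stand. It isn't listed, so I'll go through that spot slowly and under guard. First I'll go above the beam.

Run:
```python
from h import *
from workcell import *
goto_joints(inverse_kinematics([507,-326,190],R(.298)))
c=camera("wrist"); cv2.imwrite("pics/w1.png",c["image"]); np.savez("w1.npz",**c)
P=cloudw(c); print(read_state()["time"],read_state()["eef_pos"].round(1),c["fx"],c["cx"],c["cy"],np.round(c["cam_to_world"],2).tolist())
q,r,m=rect(P,(430,-470),(600,-190),(38,62)); print(len(q),np.median(q[:,2]),r,cv2.boxPoints(r).round(1).tolist())
q,r,m=rect(P,(430,-470),(600,-190),(50,62)); print(len(q),np.median(q,0))
q,r,m=rect(P,(430,-470),(600,-190),(-8,8)); print(len(q),np.median(q[:,2]))
```

```text
1.5917 [ 506.2 -327.4  190. ] 325.19226210127806 282.5254965836235 209.36638459191167 [[0.96, -0.28, -0.09, 484.9], [0.29, 0.91, 0.28, -255.51], [-0.0, -0.3, 0.96, 331.98], [0.0, 0.0, 0.0, 1.0]]
6615 43.66726759506366 ((510.71527099609375, -323.64727783203125), (33.72850036621094, 235.05133056640625), 17.232074737548828) [[459.79998779296875, -216.39999389648438], [529.4000244140625, -440.8999938964844], [561.5999755859375, -430.8999938964844], [492.0, -206.39999389648438]]
820 [ 498.07336453 -287.0296042    55.17110441]
31904 -0.5063051919664474
```

View pics/w1.png

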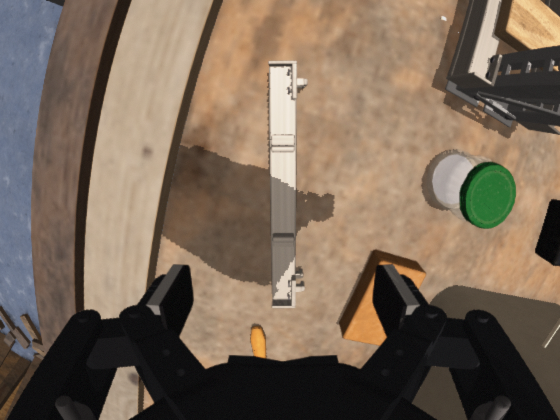

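The wrist view shows the beam upright (stops at rows ~143 and ~237), tabs to the right (+x). Grasping now.

Run:
```python
from h import *
from workcell import *
movel([506.3,-325,70],R(.301)); 
print(movel([506.3,-325,14],max_speed=80,guard=15))
clamp(); s=read_state(); print(s["time"],s["finger_gap"],s["gripper_force"],s["ft_force"].round(1),s["eef_pos"].round(1))
movel([506.3,-325,150],max_speed=120)
goto_joints(inverse_kinematics([500,-60,225],R(-.04)))
c=camera("wrist"); cv2.imwrite("pics/w2.png",c["image"]); np.savez("w2.npz",**c)
d=camera("top"); np.savez("t2.npz",**d)
s=read_state(); print(s["time"],s["finger_gap"],s["ft_force"].round(1),s["eef_pos"].round(1),s["qpos"].round(2))
```

```text
False
3.9833 22.782343164722196 59.82130587100983 [-1.5  0.6  4.9] [ 506.4 -325.1   14.3]
6.4333 23.010334996018138 [-0.1 -0.  -2.9] [500.  -61.3 224.5] [ 0.34  0.36 -0.43  1.9   0.19  0.91 -0.22]
```

View pics/w2.png

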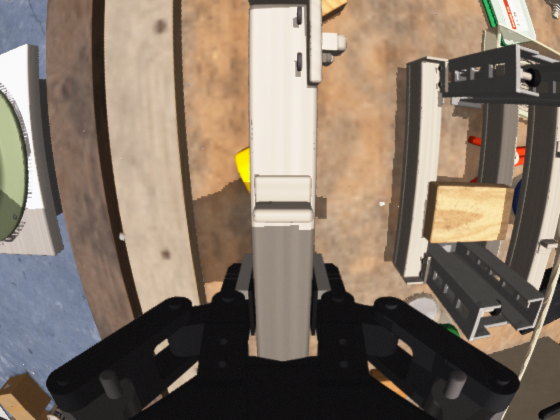

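Run:
```python
from h import *
from workcell import *
s=read_state(); c=np.load("w2.npz"); P=cloudw(c); e=s["eef_pos"]; Y=s["tool_rot"]
print("toolrot",Y.round(3).tolist())
B=(P-e)@np.stack([Y[:,1],-Y[:,0],[0,0,1]],1)   # x=closing dir, y=left, z up rel TCP
if Y[0,1]<0: print("flip")
z=B[...,2]; 
def show(n,m):
    q=B[m]; 
    if len(q): print(n,len(q),"min",np.percentile(q,1,0).round(1),"med",np.median(q,0).round(1),"max",np.percentile(q,99,0).round(1))
near=(abs(B[...,0])<40)&(B[...,1]>20)&(B[...,1]<150)
show("beam top",near&(abs(B[...,0])<10)&(z>22)&(z<38))
show("stop",near&(abs(B[...,0])<10)&(z>38)&(z<48)&(B[...,1]<70))
show("conn",near&(z>38)&(z<48)&(B[...,1]>70))
show("tabs",near&(B[...,0]>14.5)&(B[...,1]>80)&(z>-15))
t=near&(B[...,0]>14.5)&(B[...,1]>80)&(z>15); show("uppertab",t)
def sh(n,m):
    q=P[m]
    if len(q): print(n,len(q),"min",np.percentile(q,1,0).round(1),"med",np.median(q,0).round(1),"max",np.percentile(q,99,0).round(1))
for nm,C in (("w",P),("t",cloud(np.load("t2.npz"))),("t0",cloud(np.load("top0.npz")))):
    P=C; x,y,h=C[...,0],C[...,1],C[...,2]
    for side,a,b in (("L",0,90),("R",-190,-110)):
        sh(nm+side,(x>640)&(x<720)&(y>a)&(y<b)&(h>160)&(h<188))
    sh(nm+"Rbeam",(x>730)&(x<780)&(y>-85)&(y<-20)&(h>143)&(h<157))
    sh(nm+"Fl",(x>630)&(x<680)&(y>-75)&(y<-25)&(h>60)&(h<75))
    sh(nm+"stopR",(x>735)&(x<770)&(y>-130)&(y<30)&(h>157)&(h<168))
```

```text
toolrot [[0.041, 0.999, -0.001], [0.999, -0.041, -0.0], [-0.0, -0.001, -1.0]]
beam top 834 min [-9.8 20.1 28.2] med [ 0.1 25.6 29.3] max [ 9.8 32.4 30.5]
wL 1681 min [661.2  32.5 160.3] med [664.5  50.3 170.5] max [719.2  67.6 181.7]
wR 1646 min [ 653.8 -169.8  160.2] med [ 667.8 -149.7  170.9] max [ 719.1 -132.   181.5]
wRbeam 1138 min [737.  -84.1 143.3] med [743.6 -56.  149.3] max [759.4 -20.9 151.1]
wFl 1059 min [633.9 -74.4  60.3] med [644.5 -48.7  65.5] max [672.5 -25.3  74.7]
wstopR 81 min [738.8 -96.6 157.2] med [745.2 -93.1 160.7] max [755.5 -91.3 162.8]
tL 125 min [662.8  30.8 160.2] med [680.3  49.8 168. ] max [718.9  68.2 186.5]
tR 127 min [ 655.2 -173.   160.5] med [ 672.6 -154.1  168.5] max [ 718.8 -134.7  185.4]
tRbeam 215 min [738.8 -84.6 144.6] med [751.2 -54.4 149.8] max [762.8 -21.7 155.5]
tFl 120 min [635.3 -73.3  60.6] med [646.1 -47.1  66.6] max [658.3 -26.8  72.3]
tstopR 28 min [740.5 -97.8 158.3] med [749.5 -54.5 161.9] max [761.5 -11.1 167.6]
t0L 123 min [663.   30.7 160.4] med [680.9  49.8 167.8] max [719.3  68.4 184.5]
t0R 122 min [ 655.3 -173.4  160.6] med [ 672.4 -152.   169.2] max [ 718.4 -134.7  185.2]
t0Rbeam 218 min [738.8 -84.6 143.3] med [750.6 -54.4 150.2] max [762.8 -21.7 155.1]
t0Fl 121 min [635.2 -73.4  61.5] med [646.2 -47.2  65.9] max [658.2 -26.8  71.9]
t0stopR 33 min [ 737.1 -103.3  157.5] med [750.7 -94.9 161.1] max [761.2  28.9 166.2]
```

Run:
```python
from h import *
from workcell import *
s=read_state(); c=np.load("w2.npz"); P=cloudw(c); e=s["eef_pos"]; Y=s["tool_rot"]
M=np.stack([Y[:,1],-Y[:,0]*-1,[0,0,1]],1); print(M.round(2).tolist())
B=(P-e)@M
for u,v in ((285,30),(285,100),(285,170),(285,190),(285,212),(285,240),(285,280),(330,43),(312,80)): print(u,v,c["range_z"][v,u],B[v,u].round(1))
```

```text
[[1.0, 0.04, 0.0], [-0.04, 1.0, 0.0], [-0.0, -0.0, 1.0]]
285 30 99.41009 [  1.3 104.3  29.1]
285 100 105.932945 [ 1.4 79.4 30. ]
285 170 114.50705 [ 1.5 54.7 28.6]
285 190 114.230804 [ 1.5 48.  31. ]
285 212 105.939804 [ 1.4 43.2 41.2]
285 240 121.70305 [ 1.6 28.3 29.3]
285 280 127.08397 [ 1.7 10.9 29. ]
330 43 97.675606 [16.3 99.3 32.5]
312 80 93.57399 [ 9.5 85.3 41.1]
```

Run:
```python
from h import *
from workcell import *
s=read_state(); e=s["eef_pos"]; Y=s["tool_rot"]
M=np.stack([Y[:,1],Y[:,0],[0,0,1]],1)
def st(n,q): print(n,len(q),"min",np.percentile(q,2,0).round(1),"med",np.median(q,0).round(1),"max",np.percentile(q,98,0).round(1))
P=cloudw(np.load("w2.npz")); B=(P-e)@M; x,y,z=B[...,0],B[...,1],B[...,2]
st("stop",B[(abs(x)<9)&(z>38)&(z<46)&(y>30)&(y<60)])
st("conntop",B[(abs(x)<13)&(z>38)&(z<46)&(y>75)&(y<130)])
st("edge",B[(abs(x)<13)&(z>25)&(z<33)&(y>45)&(y<75)])
st("tab",B[(x>15.5)&(x<25)&(z>20)&(z<40)&(y>80)&(y<120)])
for yaw in (-.04,):
  cs,sn=np.cos(yaw),np.sin(yaw)
  for n,C in (("w",P),("t",cloud(np.load("t2.npz")))):
    D=C-np.array([648,-50,0]); X=D[...,0]*cs+D[...,1]*sn; Yy=-D[...,0]*sn+D[...,1]*cs; Z=D[...,2]; F=np.stack([X,Yy,Z],-1)
    for nm,a,b in (("L",70,130),("R",-130,-70)):
        st(n+nm+" top",F[(X>0)&(X<40)&(Yy>a)&(Yy<b)&(Z>172)&(Z<186)])
        st(n+nm+" face",F[(X>0)&(X<20)&(Yy>a)&(Yy<b)&(Z>100)&(Z<170)])
    for nm,a,b in (("rearL",20,38),("rearR",-38,-20)): st(n+nm,F[(X>80)&(X<125)&(Yy>a)&(Yy<b)&(Z>144)&(Z<156)])
    for nm,a,b in (("stL",30,60),("stR",-60,-30)): st(n+nm,F[(X>80)&(X<125)&(Yy>a)&(Yy<b)&(Z>157)&(Z<168)])
    for nm,a,b in (("loL",30,55),("loR",-55,-30)): st(n+nm,F[(X>-20)&(X<25)&(Yy>a)&(Yy<b)&(Z>60)&(Z<72)])
```

```text
stop 863 min [-8.4 39.5 38.4] med [ 0.1 42.3 41. ] max [ 8.7 44.3 42.4]
conntop 1178 min [ 5.7 85.1 38.4] med [10.3 97.6 40.9] max [ 12.4 111.2  42.4]
edge 5753 min [-10.8  45.7  27.7] med [ 0.7 60.2 29.4] max [12.  74.5 32. ]
tab 374 min [15.6 97.  21.4] med [18.6 99.2 31.9] max [ 21.7 102.9  33.6]
wL top 752 min [  9.7  84.  172.3] med [ 11.6 100.8 179.1] max [ 32.7 117.2 181.7]
wL face 1800 min [  9.7  83.9 101.9] med [ 10.8 100.  142.8] max [ 15.9 117.3 169.2]
wR top 620 min [  10.1 -115.   172.2] med [ 13.9 -96.3 178.5] max [ 33.4 -81.5 181.5]
wR face 1476 min [  10.1 -115.4  102.3] med [ 11.2 -92.8 141.2] max [ 19.1 -81.4 168.9]
wrearL 237 min [ 89.7  20.4 144.3] med [ 92.9  28.6 149.1] max [102.3  37.6 150.8]
wrearR 360 min [ 90.  -37.9 144.3] med [ 98.5 -29.5 149.5] max [112.4 -20.2 154.4]Traceback (most recent call last):
  File "<stdin>", line 19, in <module>
  File "<stdin>", line 5, in st
    return _quantile_unchecked(
        a, q, axis, out, overwrite_input, method, keepdims, weights)
    return _ureduce(a,
                    func=_quantile_ureduce_func,
    ...<5 lines>...
                    overwrite_input=overwrite_input,
                    method=method)
    r = func(a, **kwargs)
    result = _quantile(arr,
                       quantiles=q,
    ...<2 lines>...
                       out=out,
                       weights=wgt)
    slices_having_nans = np.isnan(arr[-1, ...])
                                  ~~~^^^^^^^^^
IndexError: index -1 is out of bounds for axis 0 with size 0
```

Beam sits level and centred in the grip (tab at y = 99.9, mid 7.3 above the TCP). The rack seat comes out at about (646.5, -48.7), yaw -0.038. Advancing to the pre-insert pose under guard, then a close look.

```bash
cat >> h.py <<'E'
YAW=-.038; SEAT=np.array([646.5,-48.7,128.])
AX=np.array([np.cos(YAW),np.sin(YAW),0]); AY=np.array([-np.sin(YAW),np.cos(YAW),0]); AZ=np.array([0,0,1.])
def rk(x,y,z): return SEAT+x*AX+y*AY+z*AZ
E
python3 - <<'E'
from h import *
from workcell import *
print(movel(rk(-100,0,10-7.3),R(YAW),max_speed=120,guard=15))
print(movel(rk(-35,0,10-7.3),R(YAW),max_speed=60,guard=10))
s=read_state(); print(s["time"],s["ft_force"].round(1),s["eef_pos"].round(1),rk(-35,0,2.7).round(1),s["qpos"].round(2))
c=camera("wrist"); cv2.imwrite("pics/w3.png",c["image"]); np.savez("w3.npz",**c); np.savez("s3.npz",**camera("side")); np.savez("t3.npz",**camera("top"))
im=np.load("s3.npz")["image"]; a=cv2.resize(im[160:290,180:290],None,fx=3.2,fy=3.2,interpolation=2)
b=cv2.resize(c["image"][0:420,240:560],None,fx=1.0,fy=1.0); a=a[:420]
cv2.imwrite("pics/v3.png",np.hstack([b,np.pad(a,((0,420-a.shape[0]),(0,0),(0,0)))]))
E
```

```text
False
False
8.7 [ 0.2 -0.7 -3.7] [611.2 -47.4 130.7] [611.5 -47.4 130.7] [ 0.23  0.64 -0.37  1.7   0.29  0.85 -0.3 ]
```

View pics/v3.png

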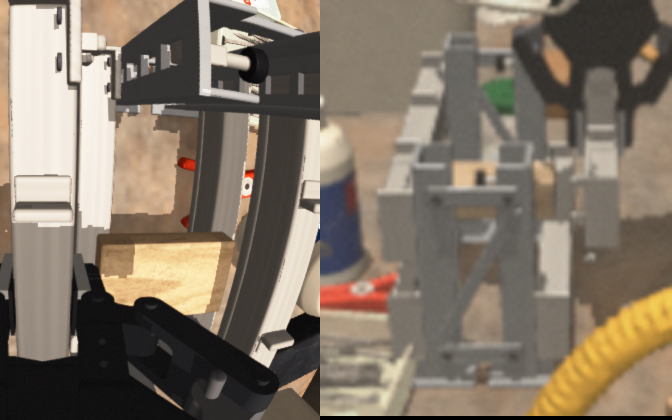

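The wrist view shows the left tab (~(330,43) in full-image pixels) in line with the left upright's front face. The side view shows the beam level and a little above the seat height. Now I'll measure tab against upright.

Run:
```python
from h import *
def st(n,q):
    if len(q)>5: print(n,len(q),"min",np.percentile(q,2,0).round(1),"med",np.median(q,0).round(1),"max",np.percentile(q,98,0).round(1))
M=np.stack([AX,AY,AZ],1)
F=(cloudw(np.load("w3.npz"))-SEAT)@M; X,Y,Z=F[...,0],F[...,1],F[...,2]
st("tab",F[(X>-20)&(X<-8)&(Y>85)&(Y<115)&(Z>20)&(Z<45)])
st("stop",F[(abs(X+35)<9)&(Z>42)&(Z<52)&(Y>30)&(Y<60)])
st("top",F[(abs(X+35)<11)&(Z>26)&(Z<38)&(Y>50)&(Y<75)])
st("Lface",F[(X>7)&(X<17)&(Y>70)&(Y<130)&(Z>-10)&(Z<56)])
st("Lside",F[(X>20)&(X<50)&(Y>70)&(Y<95)&(Z>0)&(Z<50)])
st("rear stop",F[(X>85)&(X<125)&(Y>20)&(Y<60)&(Z>28)&(Z<40)])
T=(cloud(np.load("t3.npz"))-SEAT)@M; X,Y,Z=T[...,0],T[...,1],T[...,2]
for n,a,b in (("L",60,135),("R",-135,-60)):
    st("t beam "+n,T[(abs(X+35)<16)&(Z>20)&(Z<55)&(Y>a)&(Y<b)]); st("t upr "+n,T[(X>5)&(X<45)&(Z>40)&(Z<60)&(Y>a)&(Y<b)])
for n,a,b in (("L",25,60),("R",-60,-25)): st("rear stop"+n,T[(X>88)&(X<120)&(Z>28)&(Z<40)&(Y>a)&(Y<b)])
```

```text
tab 385 min [-19.9  96.7  24.2] med [-16.8  99.   34.4] max [-13.6 102.7  36. ]
stop 782 min [-43.5  39.2  42.3] med [-34.8  41.8  43.6] max [-26.4  44.   44.9]
top 4516 min [-45.6  50.5  30.5] med [-34.9  62.5  31.9] max [-24.5  74.6  34.3]
Lface 5872 min [11.8 82.8 -7.2] med [12.5 98.6 37.2] max [ 16.2 115.7  53.3]
Lside 455 min [20.4 82.5  0.7] med [32.  82.8 34.2] max [49.3 94.8 49.1]
rear stop 137 min [93.1 39.1 28.2] med [94.9 41.9 31.9] max [99.6 43.8 34.3]
t beam L 97 min [-45.5  77.   26.7] med [-30.9  98.2  34.8] max [-21.3 114.2  48.3]
t upr L 38 min [13.1 92.1 40.6] med [ 16.9 110.3  51.6] max [ 38.4 114.9  56. ]
t beam R 84 min [ -45.  -117.6   28. ] med [ -31.8 -107.9   33.6] max [-21.7 -95.7  47.5]
t upr R 59 min [  12.8 -119.9   40.6] med [  19.2 -101.6   52. ] max [ 35.8 -85.2  57.5]
rear stopL 13 min [95.3 38.4 29.9] med [102.9  39.3  32.9] max [113.1  41.6  38.8]
rear stopR 11 min [102.8 -52.3  28.1] med [107.  -44.7  31.6] max [112.1 -36.   37.3]
```

Tab and slot agree within 0.5 mm, and the beam is 9.9 mm above home. Inserting.

Run:
```python
from h import *
from workcell import *
g=movel(rk(2,0,2.7),R(YAW),max_speed=30,guard=20)
s=read_state(); p=(s["eef_pos"]-SEAT)@np.stack([AX,AY,AZ],1); print(g,s["time"],s["ft_force"].round(1),p.round(1),s["torque"].round(1))
if p[0]>-4:
    g=movel(rk(p[0]-.3 if g else 0.5,0,-9.0),R(YAW),max_speed=20,guard=45)
    s=read_state(); p=(s["eef_pos"]-SEAT)@np.stack([AX,AY,AZ],1); print(g,s["time"],s["ft_force"].round(1),p.round(1),s["torque"].round(1),s["finger_gap"])
c=camera("wrist"); cv2.imwrite("pics/w4.png",c["image"]); np.savez("w4.npz",**c)
```

```text
True 9.9667 [-7.2  0.2  0.4] [-1.4 -0.1  1.8] [0.1 1.3 0. ]
False 10.6417 [-10.5   0.1  15.1] [-1.4  0.  -7.8] [-0.   1.8 -0. ] 23.27411467256169
```

Run:
```python
from h import *
def st(n,q):
    if len(q)>5: print(n,len(q),"min",np.percentile(q,2,0).round(1),"med",np.median(q,0).round(1),"max",np.percentile(q,98,0).round(1))
F=(cloudw(np.load("w4.npz"))-SEAT)@np.stack([AX,AY,AZ],1); X,Y,Z=F[...,0],F[...,1],F[...,2]
st("top",F[(abs(X)<14)&(Z>12)&(Z<28)&(Y>50)&(Y<75)])
st("conn",F[(X>-5)&(X<13)&(Z>28)&(Z<38)&(Y>80)&(Y<120)])
st("stop",F[(abs(X)<9)&(Z>30)&(Z<38)&(Y>30)&(Y<60)])
st("Lface",F[(X>7)&(X<25)&(Y>70)&(Y<130)&(Z>38)&(Z<56)])
st("rear",F[(X>85)&(X<125)&(abs(Y)<38)&(Z>15)&(Z<28)])
im=np.load("w4.npz")["image"]; cv2.imwrite("pics/v4.png",cv2.resize(im[0:140,230:420],None,fx=4,fy=4,interpolation=2))
```

```text
top 4817 min [-12.3  50.5  19.7] med [-1.  62.5 21.3] max [10.5 74.4 23.8]
conn 1608 min [ 3.8 84.5 28.5] med [ 9.  97.3 32.9] max [ 12.8 111.1  36.6]
stop 866 min [-8.6 39.3 30.4] med [-0.3 42.2 33. ] max [ 8.5 44.1 34.4]
Lface 2719 min [12.2 82.6 38.2] med [14.3 91.7 51.8] max [ 24.4 105.4  53.6]
rear 5280 min [ 91.7 -33.8  15.8] med [100.5   5.6  21.3] max [114.6  35.7  22.6]
```

View pics/v4.png

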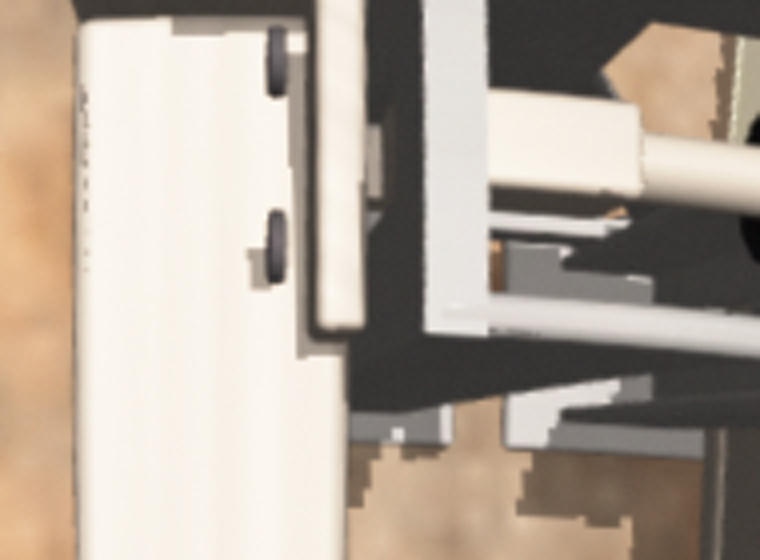

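Beam top is at the rear beam's height (21.3 both), and the left pin block sits right behind the face plate. I'll push a little more, release, rise and check both pins.

Run:
```python
from h import *
from workcell import *
M=np.stack([AX,AY,AZ],1)
g=movel(rk(-.6,0,-11.5),R(YAW),max_speed=15,guard=50)
s=read_state(); p=(s["eef_pos"]-SEAT)@M; print(g,s["time"],s["ft_force"].round(1),p.round(1))
movel(rk(-1,0,p[2]+.3),R(YAW),max_speed=20)
open_gripper()
s=read_state(); print(s["ft_force"].round(1),s["finger_gap"])
print(movel(rk(-1,0,90),R(YAW),max_speed=120,guard=15))
print(movel(rk(-20,-70,110),R(YAW),max_speed=120,guard=15))
c=camera("wrist"); cv2.imwrite("pics/w5.png",c["image"]); np.savez("w5.npz",**c); print(read_state()["time"])
def st(n,q):
    if len(q)>5: print(n,len(q),"min",np.percentile(q,2,0).round(1),"med",np.median(q,0).round(1),"max",np.percentile(q,98,0).round(1))
F=(cloudw(c)-SEAT)@M; X,Y,Z=F[...,0],F[...,1],F[...,2]
for n,a,b in(("L",50,75),("R",-75,-50)): st("top"+n,F[(abs(X)<14)&(Z>12)&(Z<28)&(Y>a)&(Y<b)])
for n,a,b in (("L",85,115),("R",-115,-85)):
    st("pinregion"+n,F[(X>17)&(X<70)&(Z>18)&(Z<40)&(Y>a+6)&(Y<b-6)])
# crop around pins
def px(pt):
    T=c["cam_to_world"]; q=T[:3,:3].T@(pt-T[:3,3]); r=np.hypot(q[0],q[1]); th=np.arctan2(r,-q[2]); return np.array([c["cx"]+c["fx"]*th*q[0]/r,c["cy"]-c["fy"]*th*q[1]/r]).astype(int)
cr=[]
for y in (100,-100):
    u,v=px(rk(20,y,30)); print(y,u,v); u0=int(np.clip(u-60,0,440)); v0=int(np.clip(v-60,0,300)); cr.append(cv2.resize(c["image"][v0:v0+120,u0:u0+120],None,fx=3.3,fy=3.3,interpolation=2))
cv2.imwrite("pics/v5.png",np.hstack(cr))
```

```text
True 10.9333 [-4.5 -1.1 13. ] [-0.3  0.  -8. ]
[ 0.3  0.1 -0.5] 85.34765420578002
False
False
13.6
topL 630 min [-12.8  50.3  18.7] med [-6.2 62.2 20.7] max [10.4 74.5 23.4]
topR 1016 min [-12.9 -74.5  19.3] med [ -1.6 -62.3  20.9] max [ 10.  -50.4  23.3]
pinregionR 555 min [  19.5 -105.3   29.7] med [ 36.7 -98.5  36.7] max [ 50.5 -93.5  39.5]
100 339 -16
-100 334 256
```

View pics/v5.png

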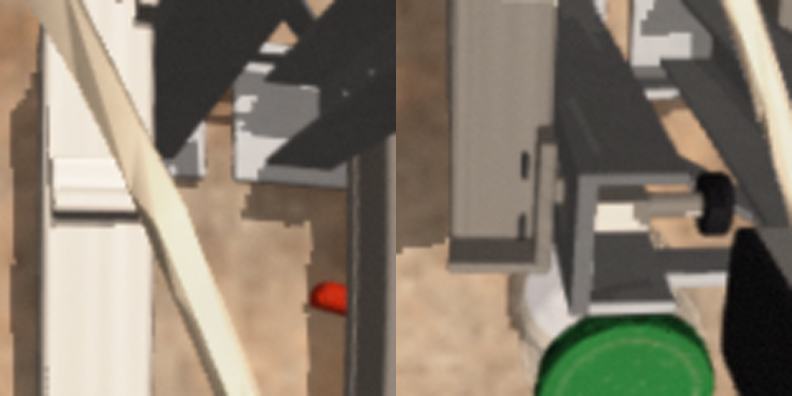

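Right panel: right pin block pale, sitting close behind the face plate. The cord is confirmed harmless (no forces). I'll compare pin knob positions before and after.

Run:
```python
from h import *
M=np.stack([AX,AY,AZ],1)
for f in("w2","w3","w4","w5"):
    c=np.load(f+".npz"); F=(cloudw(c)-SEAT)@M; X,Y,Z=F[...,0],F[...,1],F[...,2]; I=c["image"].astype(int).mean(-1)
    for n,s in (("L",100),("R",-100)):
        m=(abs(Y-s)<14)&(X>14)&(X<90)&(Z>10)&(Z<45)
        w=m&(I>120)&(abs(Y-s)<9); k=m&(I<40)&(X>30)
        o=lambda a:(a.sum(),np.percentile(F[a],[3,50,97],axis=0).round(1).tolist()) if a.sum()>5 else a.sum()
        print(f,n,"pale",o(w),"dark",o(k))
```

```text
w2 L pale (np.int64(91), [[14.7, 96.5, 17.7], [36.6, 99.8, 34.7], [43.6, 104.5, 39.1]]) dark (np.int64(190), [[43.3, 93.1, 28.8], [45.4, 98.4, 36.5], [51.0, 106.1, 39.9]])
w2 R pale (np.int64(40), [[28.1, -104.0, 31.2], [36.4, -100.1, 35.8], [80.7, -96.7, 39.3]]) dark (np.int64(53), [[43.2, -106.0, 32.6], [45.6, -100.8, 38.4], [49.9, -93.1, 39.8]])
w3 L pale (np.int64(717), [[14.5, 96.2, 16.8], [29.9, 99.6, 35.4], [43.1, 103.6, 38.8]]) dark (np.int64(739), [[43.6, 92.9, 28.6], [45.3, 98.2, 36.9], [50.5, 105.9, 39.9]])
w3 R pale 0 dark 0
w4 L pale (np.int64(1515), [[20.0, 95.9, 18.5], [29.1, 99.4, 37.3], [88.6, 103.2, 39.0]]) dark (np.int64(967), [[44.0, 92.6, 29.4], [46.0, 97.3, 37.2], [50.5, 105.1, 39.7]])
w4 R pale 0 dark 0
w5 L pale 1 dark 0
w5 R pale (np.int64(234), [[19.2, -103.5, 33.4], [28.4, -100.4, 37.5], [43.2, -96.9, 39.0]]) dark (np.int64(159), [[44.0, -104.7, 29.0], [46.5, -97.0, 38.0], [49.9, -93.4, 39.8]])
```

Both pins are forward (knobs at ~46 versus 45.4 at rest), so the beam is locked. Next, the offcut.

Run:
```python
from h import *
from workcell import *
P=cloud(np.load("top0.npz")); m=(P[...,2]>90)&(P[...,2]<500)&(P[...,0]>350)&(P[...,0]<640)&(P[...,1]>60)&(P[...,1]<420)
print("lamp min y",np.percentile(P[m][:,1],[0,2]) if m.any() else None)
movel(rk(-70,0,110),R(YAW),max_speed=200,guard=15)
q=inverse_kinematics([508,176,190],R(.567)); print(np.round(q,2)); goto_joints(q)
c=camera("wrist"); cv2.imwrite("pics/w6.png",c["image"]); np.savez("w6.npz",**c)
P=cloudw(c)
q,r,m=rect(P,(410,60),(620,290),(26,42)); print(len(q),np.median(q[:,2]),r,cv2.boxPoints(r).round(1).tolist())
s=read_state(); print(s["time"],s["eef_pos"].round(1))
```

```text
lamp min y [401.35077128 402.55393625]
[-0.01  0.49 -0.59  1.85  0.34  0.9  -0.19]
10723 33.47218773227826 ((507.240234375, 178.327392578125), (68.5470962524414, 148.712646484375), 32.483917236328125) [[438.3999938964844, 222.60000610351562], [518.2999877929688, 97.19999694824219], [576.0999755859375, 134.0], [496.20001220703125, 259.5]]
15.175 [509.  174.3 190.1]
```

View pics/w6.png

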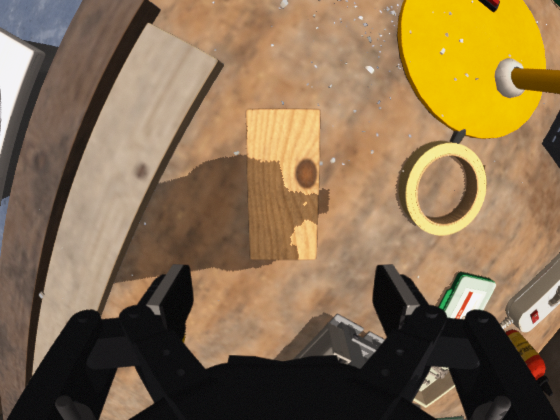

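The offcut fills (247–320, 108–260) in the image: 68.5 × 149 mm, top at 33.5, as expected. Grasping and placing.

Run:
```python
from h import *
from workcell import *
M=np.stack([AX,AY,AZ],1)
o=np.array([507.3,178,0]); Ro=R(.567)
movel(o+[0,0,80],Ro,max_speed=150)
print(movel(o+[0,0,4],max_speed=70,guard=15))
clamp(); s=read_state(); print(s["time"],s["finger_gap"],s["gripper_force"],s["ft_force"].round(1),s["eef_pos"].round(1))
if s["finger_gap"]>60:
    z0=s["eef_pos"][2]
    movel(o+[0,0,130],max_speed=150)
    Rp=R(YAW+np.pi/2)
    goto_joints(inverse_kinematics(rk(-110,10,90),Rp))
    print(movel(rk(52,0,90),Rp,max_speed=120,guard=15))
    c=camera("wrist"); np.savez("w7.npz",**c); cv2.imwrite("pics/w7.png",c["image"])
    s=read_state(); print(s["time"],s["finger_gap"],((s["eef_pos"]-SEAT)@M).round(1),s["qpos"].round(2),z0)
```

```text
False
17.625 66.88034930534414 66.19969010353088 [-1.7 -1.5  9.5] [507.6 178.    4.7]
False
21.4167 66.9466833641248 [51.7 -0.1 90.2] [ 0.42  0.76 -0.76  1.36  0.53  1.23  1.15] 4.66045403420693
```

Run:
```python
from h import *
c=np.load("w7.npz"); F=(cloudw(c)-SEAT)@np.stack([AX,AY,AZ],1); X,Y,Z=F[...,0],F[...,1],F[...,2]
q=F[(Z>90)&(Z<130)&(X>-60)&(X<160)&(abs(Y)<45)]; print(len(q),np.percentile(q,[2,50,98],axis=0).round(1).tolist())
cv2.imwrite("pics/v7.png",c["image"])
```

```text
43743 [[-21.5, -33.8, 117.0], [21.4, -0.4, 118.8], [80.4, 33.3, 126.4]]
```

View pics/w7.png

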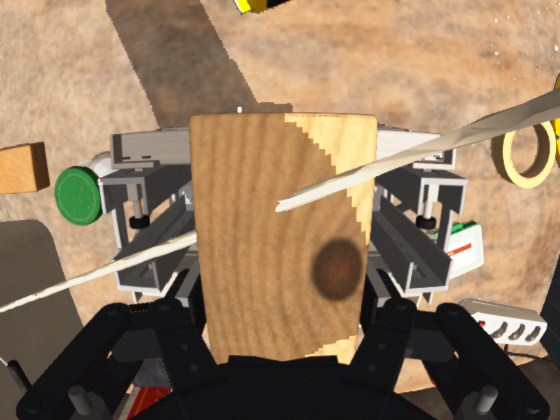

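The offcut is centred (X 53.5, Y -0.3; target 52, 0), with the beam and both pins in view behind it. Lowering.

Run:
```python
from h import *
from workcell import *
M=np.stack([AX,AY,AZ],1); Rp=R(YAW+np.pi/2)
movel(rk(50.5,.3,45),Rp,max_speed=100)
g=movel(rk(50.5,.3,25),Rp,max_speed=25,guard=6)
s=read_state(); p=(s["eef_pos"]-SEAT)@M; print(g,s["time"],s["ft_force"].round(1),p.round(1))
open_gripper(); print(read_state()["ft_force"].round(1))
movel(rk(50.5,.3,100),Rp,max_speed=120)
movel(rk(-60,.3,140),Rp,max_speed=200)
wait(.3)
c=camera("wrist"); cv2.imwrite("pics/w8.png",c["image"]); np.savez("w8.npz",**c)
F=(cloudw(c)-SEAT)@M; X,Y,Z=F[...,0],F[...,1],F[...,2]
q=F[(Z>48)&(Z<64)&(abs(Y)<50)&(X>-50)&(X<150)]; r=cv2.minAreaRect(q[:,:2].astype(np.float32)); print(len(q),np.percentile(q,[2,50,98],axis=0).round(1).tolist(),r)
for n,a,b in(("L",50,75),("R",-75,-50)):
    q=F[(abs(X)<14)&(Z>12)&(Z<28)&(Y>a)&(Y<b)]; print(n,len(q),np.median(q,0).round(1) if len(q) else "")
s=read_state(); print(s["time"],s["eef_pos"].round(0))
```

```text
True 22.7083 [-1.6 -0.9  8.4] [50.3  0.2 26.6]
[-0.1 -0.3 -0.4]
7551 [[-24.6, -32.1, 51.7], [13.3, 0.0, 55.3], [76.0, 32.4, 56.5]] ((28.1898250579834, 0.15173721313476562), (107.7807846069336, 68.6585922241211), 0.05700264498591423)
L 691 [-4.1 62.3 20.7]
R 701 [ -4.1 -62.6  20.8]
24.9 [587. -46. 268.]
```

View pics/w8.png

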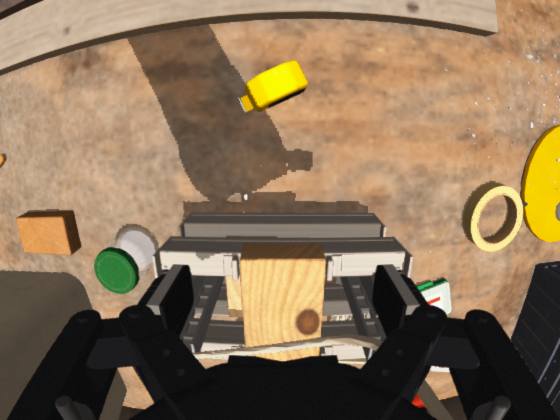

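The offcut lies flat between the stops ((243–323, 245–360) in the image). Its top is at 55–56, its front edge at -25, it is centred sideways, and the beam is still home. Handing in.

```bash
python3 -c "
from workcell import *
print(finish_job())"
```

```text
the job is handed in; nothing more can be done
None
```

I hooked the beam in and locked it with both pins forward, laid the offcut flat and centred on the two upper beams, and handed the job in at about 25 s; the hand-in gave no verdict, so this rests on my own measurements.

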